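# Shut the marked air valve in the bench valve box

### The job

With the fingertips, slide the wooden cover board of the valve box all the way across to the stop at the other end so that the two valves are uncovered, without lifting the board. Then push the handle that ends in a round disc fully shut, a quarter turn until it lies across its pipe, leave the plain handle as it is, and move away. Do not disturb the flask, the cup or the mallet.

Things in the scene. Friction and masses are not known exactly. Their poses are not given: they have to be found in the camera images.
- valve_box: Fixed plywood box, 220 (x) x 560 (y) mm; origin under its centre on the bench. Its ledges and deck are 78 mm above the bench; 8 mm wide rails and end stops round its edge rise to 92. Towards -y: open bay with the two valves (inside x -90 to 90, y -260 to -10 mm, floor at 4 mm), hidden by the cover board at first; towards +y: closed flat grey deck.
- cover_strip (a point): Centre of the upright finger strip on the loose plywood cover board: strip 120 (x) x 20 (y) mm, 87 to 112 mm above the bench. Board 200 x 270 (y) x 9 mm, about 0.35 kg, rests on the ledges, 2 mm play to each rail. Starts over the bay (this point at y -0.133 to -0.112 in the box's frame); slides in the box's +y over the deck to the end stop (point at y 0.137). Only friction resists, 1 to 5 N.
- handle_round (a joint): Angle (rad) of the marked handle, the one ending in a round disc: 0 = open, pointing along its pipe to the box's -x; 1.571 = shut, at its stop, across the pipe, pointing to the box's +y. Clockwise from above. Starts at 0 to 0.3; stays where left; turning takes about 0.12 N m.
- round_pivot (a point): Point on the marked handle's vertical pivot axis, 55 mm above the bench, at x 30 mm and y -200 or -100 mm in the box's frame (the plain valve has the other place; this varies). Hub 24 mm in diameter. Below it a brass valve body 46 x 30 mm on a 20 mm pipe along the box's x, tops at most 32 mm above the bench.
- round_end (a point): Centre of the steel disc at the end of the marked handle, 50 mm from the pivot: disc 30 mm in diameter, 45 to 65 mm above the bench, point at 55 mm. A 12 mm wide bar, 46 to 64 mm above the bench, joins it to the hub.
- plain_end (a point): Point on the other handle 50 mm from its pivot, 55 mm above the bench. That handle is a plain straight bar 12 mm wide, 65 mm long from the pivot, 46 to 64 mm above the bench, with no disc; it starts open (0 to 0.3 rad in the same sense) and must be left so.
- flask_mid (a point): Middle of a standing steel flask, 72 mm diameter, 190 mm tall, on the bench beyond the box; leave alone.
- cup_mid (a point): Middle of a standing steel cup, 72 mm across the rim, 75 mm tall, on the bench beyond the box; leave alone.
- mallet_mid (a point): Middle of the head (70 x 120 x 68 mm) of a wooden mallet lying beside the box's -y end, its handle 26 mm thick and reaching 190 mm to the mallet's -x; leave alone.

How it is judged:
By the outcome, as a careful person would: the job done as asked, in the order asked, and still so for the second after the job is handed in, with the robot touching nothing.
It also fails if it takes over 56 s, if anything falls off the work surface, if the arm or the gripper's body presses on something with over 40 N, if the wrist force passes 120 N, or if a joint passes its speed limit or range.

### The arm

A 6-joint arm with a two-finger parallel gripper is mounted at the origin on the work surface. World frame = base frame: x ahead of the robot, y to its left, z up, the work surface at z = 0. Lengths are in m, angles in rad, forces in N, time in s.
With the tool pointing down it reaches from about 0.15 to 0.775 m from the base axis. Payload 6.1 kg.
Tool frame: the origin (TCP) lies between the finger pads; the fingertips stand 8 mm ahead of it and the grasp point (between the pads) lies 11 mm behind it; z points along the fingers, y is the line along which they close (so a half turn about z gives the same grasp; the last joint's range is limited). The gripper opens to 85 mm and grips with 20 to 120 N. Pads are 22 mm wide; open, the fingers measure 114 mm over their backs; the gripper's body (76 mm by 85 mm) begins 54 mm behind the grasp point. The pads swing forward as they close: fully open they stand 13 mm farther back than shut.
Start: joints at [1.295, 0.126, -0.04, 1.405, 0, 1.571], TCP at [0.143, 0.505, 0.239] pointing down, gripper open.
Joint ranges: [-2.72, 2.72], [-0.95, 1.95], [-1.27, 1.35], [-1.78, 2.02], [-1.46, 1.47], [-3.14, 3.14]. Speed limits (rad/s): [2.39, 2.39, 3.01, 3.14, 3.14, 3.14].

### API

Orientations are given as a unit quaternion [x, y, z, w].
In Python, from rig import bot, optics gives the robot as it stands.
- The arm moves only by the tool play_rows, never from a script. Its argument "moves" is a list that holds one entry, the list of rows, each a list of 5 numbers: the shift along the tool's x, y, z as a fraction of full scale, then the turn about the tool's z as a fraction of full scale, then the opening, from 0 (shut) to 1 (fully open). A call has 1 to 20 rows; each row is the pose to reach, as a shift and turn from the pose commanded when the call began, along the tool's axes at that moment; what a row does not reach only later rows make up. Full scale, the value 1, is 0.5 m for a shift and 120 degrees for a turn. A row lasts 1/8 s, in which the tool goes at most 62.5 mm and 10.7 degrees, less where a joint would pass 70% of its speed; a pose out of reach is approached as far as the arm can. A call with a number of a shift or a turn outside -1 to 1 is refused whole. A call with a gripper value outside its range is refused whole. The fingers move at their own pace and stop on an object; "newtons" is the grip in N (left out, the last holds). Time passes only in rows, so rows that repeat a pose let the fingers close. It gives the time, the measured TCP pose, the force, the opening and the grip force at its end, in the units of the state.
- bot.get_obs(): the state, without advancing time (a new reading comes with each control period).
- optics.read_camera(name): name is "scene" or "top"; returns the picture (400x640x3 uint8, red, green, blue); there is no depth.
- optics.camera_model(name): a dict with "K" (3x3 intrinsics, pixels), "dist_coeffs" ([k1, k2, p1, p2, k3] as OpenCV has them; the pictures are not rectified), "T" (4x4, takes a point from camera to world coordinates). Camera axes: x right, y down, z forward; pixel columns grow to the right and rows downward; lengths in m; the calibration is good to about 2 mm. A picture is of the moment at which its call begins. camera_model takes no time and is no camera call.
- bot.sign_off(): hands the job in; it is judged then, once.
The state is a dict: "time_s": time; "joint_pos": joint angles; "joint_velocities": joint speeds; "joint_torque": joint torques, N m; "ee_pos": TCP position; "tcp_rot": TCP orientation; "ft_force": force on the tool from outside, world axes, zero at the start; "ft_torque": the same for the moment, N m; "opening": finger opening in m; "gripper_force": force on a finger pad.
Only numpy, scipy, OpenCV 4.12 (cv2) and the standard library are available. Lean on these libraries where they do the work, as an engineer would, in place of code of your own. Each camera call takes 0.05 s, during which the arm holds its last target. There are 200 camera calls.

## Working session

There is one attempt and no reset: what is moved stays moved. The work goes in short steps, Python scripts to look and compute and a tool call to move; the robot and the scene stay as the last step left them, time stands still between calls to the robot, and variables do not carry over. Pictures are saved under pics/ and viewed, at most 10 in all, crops included, and the job is handed in when it is done.

Besides the shell and the picture viewer there is one more tool, called after "Emit:" by a JSON object that holds its "api" and its "payload", one argument or row to a line. play_rows: Moves the arm, as the interface text tells. Shift numbers are shares of 0.5 m and turn numbers shares of 120 degrees, none past 1 either way. Its arguments: {"type":"object","properties":{"moves":{"type":"array"},"newtons":{"type":"number"}},"required":["moves"]}

```bash
mkdir -p pics; python3 - <<'E'
from rig import bot, optics
import cv2
for n in ("scene","top"):
    cv2.imwrite(f"pics/{n}0.png",optics.read_camera(n)[:,:,::-1])
    m=optics.camera_model(n); print(n,m)
o=bot.get_obs(); print(o)
E
```

```text
scene {'K': array([[507.52956498,   0.        , 312.76324041],
       [  0.        , 507.52956498, 201.64157234],
       [  0.        ,   0.        ,   1.        ]]), 'dist_coeffs': array([0.01823436, 0.        , 0.        , 0.        , 0.        ]), 'T': array([[ 0.35578221,  0.79423856, -0.49254862,  1.21000301],
       [ 0.93448702, -0.29535713,  0.19874147, -0.31209706],
       [ 0.0123704 , -0.53098897, -0.84728843,  1.10295267],
       [ 0.        ,  0.        ,  0.        ,  1.        ]])}
top {'K': array([[383.42232712,   0.        , 319.00915743],
       [  0.        , 383.42232712, 194.44580197],
       [  0.        ,   0.        ,   1.        ]]), 'dist_coeffs': array([-0.03828017,  0.        ,  0.        ,  0.        ,  0.        ]), 'T': array([[ 0.02004112, -0.99559485,  0.09159282,  0.50569088],
       [-0.99979498, -0.01969197,  0.00471423, -0.07457526],
       [-0.00288982, -0.09166852, -0.99578538,  0.9554133 ],
       [ 0.        ,  0.        ,  0.        ,  1.        ]])}
{'time_s': 0.1, 'joint_pos': array([ 1.29497191e+00,  1.26341140e-01, -4.05113196e-02,  1.40542459e+00,
       -2.54305676e-05,  1.57080657e+00]), 'joint_velocities': array([-0.00083249, -0.0008275 ,  0.00135492,  0.00072509, -0.00011828,
       -0.00162077]), 'joint_torque': array([-8.76465438e-04, -4.36909068e+01,  3.53601336e+01,  1.38046916e-02,
       -1.45003773e-04,  5.55598106e-06]), 'ee_pos': array([0.14288544, 0.50479936, 0.23859312]), 'tcp_rot': array([ 1.37480473e-01,  9.90504200e-01, -7.35080925e-04, -8.91832872e-05]), 'ft_force': array([-0.4426585 ,  0.59764818,  0.35847223]), 'ft_torque': array([-0.03106861, -0.04487429, -0.01510633]), 'gripper_force': 0.0, 'opening': 0.08563333686702128}
```

View pics/scene0.png

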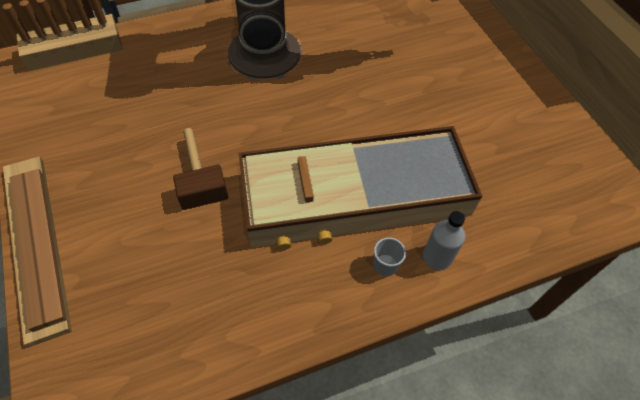

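View pics/top0.png

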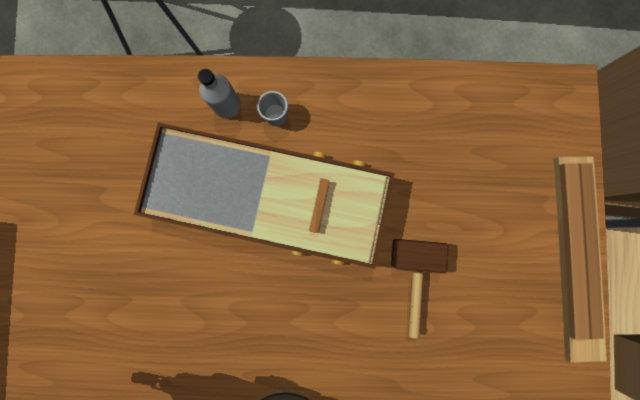

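The box lies ahead of the arm. In the top view its outer corners are at about (161,124), (391,174), (374,266) and (136,213), and the strip is at about (320,206). The mallet (420,256) is close to the −y end, and the cup (273,108) and flask (220,95) are on the far side.

```bash
cat > h.py <<'E'
from rig import bot, optics
import cv2, numpy as np
from scipy.optimize import least_squares
from scipy.spatial.transform import Rotation as R
def ray(n,uv,z):
    m=optics.camera_model(n); T=m["T"]
    p=cv2.undistortPoints(np.array(uv,float).reshape(-1,1,2),m["K"],m["dist_coeffs"])[:,0]
    d=np.c_[p,np.ones(len(p))]@T[:3,:3].T
    return T[:3,3]+d*((z-T[2,3])/d[:,2])[:,None]
def proj(n,P):
    m=optics.camera_model(n); E=np.linalg.inv(m["T"])
    return cv2.projectPoints(np.array(P,float).reshape(-1,1,3),cv2.Rodrigues(E[:3,:3])[0],E[:3,3],m["K"],m["dist_coeffs"])[0][:,0]
def b2w(b,P):
    c,s=np.cos(b[2]),np.sin(b[2]); P=np.atleast_2d(P).astype(float)
    return np.c_[b[0]+c*P[:,0]-s*P[:,1], b[1]+s*P[:,0]+c*P[:,1], P[:,2]]
def w2b(b,P):
    c,s=np.cos(b[2]),np.sin(b[2]); P=np.atleast_2d(P)-[b[0],b[1],0]
    return np.c_[c*P[:,0]+s*P[:,1], -s*P[:,0]+c*P[:,1], P[:,2]]
E
python3 - <<'E'
from h import *
C=[[.11,.28,.092],[.11,-.28,.092],[-.11,-.28,.092],[-.11,.28,.092]]
t=[(161,124),(391,174),(374,266),(136,213)]
s=[(457,128),(480,196),(247,229),(240,154)]  # scene: -x+y, +x+y, +x-y, -x-y
S=[C[3],C[0],C[1],C[2]]
def f(b): return np.r_[(proj("top",b2w(b,C))-t).ravel(),(proj("scene",b2w(b,S))-s).ravel()]
r=least_squares(f,[.5,0,-.2],loss='soft_l1');b=r.x;print(b,f(b).round(1))
r2=least_squares(lambda b:f(b)[:8],b);print(r2.x)
print("strip",w2b(b,ray("top",[(323,178),(330,180),(319,234),(310,232)],.112)))
print("strip sc",w2b(b,ray("scene",[(298,157),(307,156),(313,200),(306,202)],.112)))
for n in ("top","scene"):
    im=optics.read_camera(n)[:,:,::-1].copy()
    P=[]
    for k in C: P.append(k)
    q=proj(n,b2w(b,C)); cv2.polylines(im,[q.astype(int).reshape(-1,1,2)],True,(0,0,255),1)
    x0,y0=(int(v) for v in q.min(0)-25);x1,y1=(int(v) for v in q.max(0)+25)
    cv2.imwrite(f"pics/{n}1.png",cv2.resize(im[y0:y1,x0:x1],None,fx=2.5,fy=2.5,interpolation=cv2.INTER_CUBIC)); print(n,x0,y0)
E
```

```text
[ 0.5866278  0.0553042 -0.2001177] [-3.3 -3.4  3.4 -1.6  0.5  2.  -2.9 -0.1 -2.9 -1.7  2.7  0.8 -0.   0.
 -1.4 -1.3]
[ 0.58519894  0.05402435 -0.19667076]
strip [[ 0.05940733 -0.12468093  0.112     ]
 [ 0.05842757 -0.14079622  0.112     ]
 [-0.06312816 -0.14301221  0.112     ]
 [-0.06317964 -0.12282371  0.112     ]]
strip sc [[-0.05908505 -0.13749213  0.112     ]
 [-0.0587258  -0.11533913  0.112     ]
 [ 0.06886659 -0.12159451  0.112     ]
 [ 0.07173767 -0.13841027  0.112     ]]
top 108 95
scene 213 101
```

View pics/top1.png

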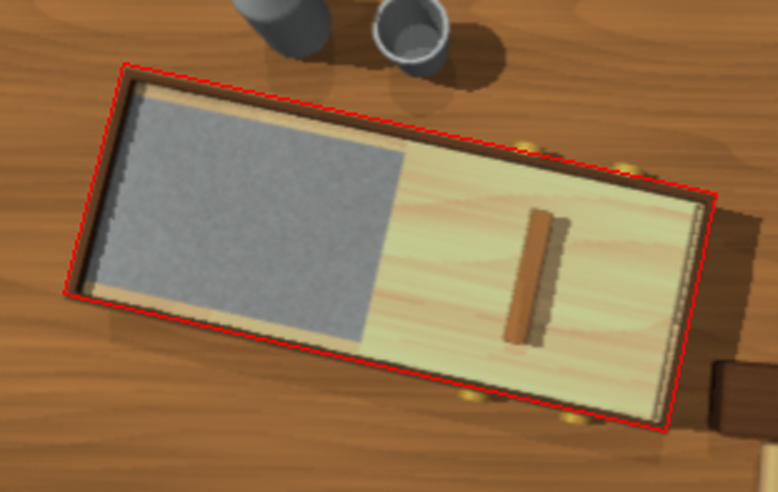

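Fit agrees within about 2 mm; the strip is at box y ≈ −0.13. I'll write a helper that turns box targets into moves.

```bash
cat >> h.py <<'E'
B=np.array([.5855,.0545,-.199])
def plan(pts, pose=None):
    """pts: rows of box x,y, TCP z, azimuth (deg, box frame) of tool y"""
    o=bot.get_obs(); p,q=o["ee_pos"],R.from_quat(o["tcp_rot"])
    y=q.as_matrix()[:,1]; a0=np.degrees(np.arctan2(y[1],y[0])-B[2])
    print("t",round(o["time_s"],2),"box pose",w2b(B,p).round(4),"az",a0.round(1),"F",o["ft_force"].round(1))
    for t in pts:
        w=b2w(B,t[:3])[0]
        d=q.inv().apply(w-p)/.5; tr=-((t[3]-a0+180)%360-180)/120
        print(t,d.round(3),round(tr,3))
E
python3 -c "
from h import *
plan([(-.14,.15,.22,90),(0,-.185,.18,90)])"
```

```text
t 0.2 box pose [[-0.5229  0.3541  0.2388]] az 85.6 F [0.4 0.  0.3]
(-0.14, 0.15, 0.22, 90) [-0.795 -0.348  0.038] -0.037
(0, -0.185, 0.18, 90) [-1.125 -0.995  0.119] -0.037
```

Emit:
{"api": "play_rows", "payload": {
  "moves": [
    [[-0.1, -0.044, 0, -0.037, 0], [-0.2, -0.087, 0, -0.037, 0], [-0.3, -0.13, 0.01, -0.037, 0], [-0.4, -0.174, 0.01, -0.037, 0], [-0.5, -0.217, 0.02, -0.037, 0], [-0.6, -0.26, 0.02, -0.037, 0], [-0.7, -0.3, 0.03, -0.037, 0], [-0.795, -0.348, 0.038, -0.037, 0], [-0.795, -0.348, 0.038, -0.037, 0], [-0.795, -0.348, 0.038, -0.037, 0], [-0.795, -0.348, 0.038, -0.037, 0], [-0.795, -0.348, 0.038, -0.037, 0]]
  ]
}}

```text
time_s: 1.7
ee_pos: [0.4774, 0.2303, 0.2206]
tcp_rot: [0.098, 0.995, 0.0, 0.0]
ft_force: [-0.7, -0.1, 0.3]
opening: -0.0003
gripper_force: 0.0
```

```bash
python3 -c "
from h import *
plan([(0,-.185,.18,90),(0,-.185,.106,90)]);print(bot.get_obs()['opening'])"
```

```text
t 1.7 box pose [[-0.1407  0.151   0.2206]] az 90.1 F [-0.7 -0.1  0.3]
(0, -0.185, 0.18, 90) [-0.28  -0.673  0.081] 0.001
(0, -0.185, 0.106, 90) [-0.28  -0.673  0.229] 0.001
-0.0002614389462514127
```

Emit:
{"api": "play_rows", "payload": {
  "moves": [
    [[-0.05, -0.11, 0.01, 0, 0], [-0.1, -0.22, 0.02, 0, 0], [-0.14, -0.33, 0.04, 0, 0], [-0.19, -0.44, 0.06, 0, 0], [-0.23, -0.55, 0.08, 0, 0], [-0.28, -0.673, 0.08, 0, 0], [-0.28, -0.673, 0.08, 0, 0], [-0.28, -0.673, 0.08, 0, 0], [-0.28, -0.673, 0.12, 0, 0], [-0.28, -0.673, 0.16, 0, 0], [-0.28, -0.673, 0.2, 0, 0], [-0.28, -0.673, 0.229, 0, 0], [-0.28, -0.673, 0.229, 0, 0], [-0.28, -0.673, 0.229, 0, 0]]
  ]
}}

```text
time_s: 3.45
ee_pos: [0.5494, -0.1276, 0.1066]
tcp_rot: [0.099, 0.995, -0.0, 0.001]
ft_force: [-0.1, 0.0, 0.2]
opening: 0.0
gripper_force: 0.0
```

```bash
python3 -c "
from h import *
plan([(0,-.15,.106,90),(0,.108,.106,90),(0,.112,.106,90)])
for n in ['top','scene']:
  P=[int(v) for v in proj(n,[bot.get_obs()['ee_pos']])[0]]
  im=optics.read_camera(n)[P[1]-90:P[1]+60,P[0]-100:P[0]+100,::-1]
  cv2.imwrite('pics/a_'+n+'.png',cv2.resize(im,None,fx=2,fy=2))
a=cv2.imread('pics/a_top.png');b=cv2.imread('pics/a_scene.png');cv2.imwrite('pics/a.png',np.hstack([a,b]))"
```

```text
t 3.45 box pose [[ 0.0006 -0.1856  0.1066]] az 90.1 F [-0.1  0.   0.2]
(0, -0.15, 0.106, 90) [0.001 0.071 0.001] 0.001
(0, 0.108, 0.106, 90) [0.    0.587 0.001] 0.001
(0, 0.112, 0.106, 90) [0.    0.595 0.001] 0.001
```

View pics/a.png

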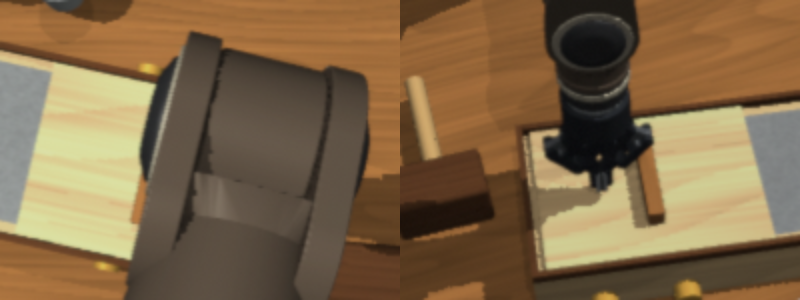

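The fingertips stand on the board on the −y side of the strip. Pushing now.

Emit:
{"api": "play_rows", "payload": {
  "moves": [
    [[0, 0.025, 0.001, 0, 0], [0, 0.05, 0.001, 0, 0], [0, 0.075, 0.001, 0, 0], [0, 0.1, 0.001, 0, 0], [0, 0.125, 0.001, 0, 0], [0, 0.15, 0.001, 0, 0], [0, 0.175, 0.001, 0, 0], [0, 0.2, 0.001, 0, 0], [0, 0.225, 0.001, 0, 0], [0, 0.25, 0.001, 0, 0], [0, 0.275, 0.001, 0, 0], [0, 0.3, 0.001, 0, 0], [0, 0.325, 0.001, 0, 0], [0, 0.35, 0.001, 0, 0], [0, 0.375, 0.001, 0, 0], [0, 0.4, 0.001, 0, 0], [0, 0.425, 0.001, 0, 0], [0, 0.45, 0.001, 0, 0], [0, 0.475, 0.001, 0, 0], [0, 0.5, 0.001, 0, 0]]
  ]
}}

```text
time_s: 6.05
ee_pos: [0.5984, 0.1179, 0.1053]
tcp_rot: [0.099, 0.995, -0.0, -0.0]
ft_force: [-0.7, -3.7, 4.0]
opening: -0.0001
gripper_force: 1.8
```

```bash
python3 -c "
from h import *
plan([(0,.108,.106,90),(0,.112,.106,90)])"
```

```text
t 6.05 box pose [[1.000e-04 6.470e-02 1.053e-01]] az 90.0 F [-0.7 -3.7  4. ]
(0, 0.108, 0.106, 90) [ 0.     0.087 -0.001] 0.0
(0, 0.112, 0.106, 90) [ 0.     0.095 -0.001] 0.0
```

Emit:
{"api": "play_rows", "payload": {
  "moves": [
    [[0, 0.02, 0, 0, 0], [0, 0.04, 0, 0, 0], [0, 0.055, 0, 0, 0], [0, 0.07, 0, 0, 0], [0, 0.08, 0, 0, 0], [0, 0.087, 0, 0, 0], [0, 0.087, 0, 0, 0]]
  ]
}}

```text
time_s: 6.92
ee_pos: [0.6069, 0.1603, 0.1051]
tcp_rot: [0.099, 0.995, 0.0, -0.0]
ft_force: [0.1, -1.4, -0.2]
opening: -0.0002
gripper_force: 0.2
```

Emit:
{"api": "play_rows", "payload": {
  "moves": [
    [[0, 0.004, 0, 0, 0], [0, 0.008, 0, 0, 0], [0, 0.008, 0, 0, 0]]
  ]
}}

```text
time_s: 7.3
ee_pos: [0.6076, 0.1639, 0.1051]
tcp_rot: [0.099, 0.995, 0.0, -0.0]
ft_force: [-0.8, -0.4, -0.2]
opening: -0.0001
gripper_force: 0.5
```

Emit:
{"api": "play_rows", "payload": {
  "moves": [
    [[0, 0.004, 0, 0, 0], [0, 0.008, 0, 0, 0], [0, 0.01, 0, 0, 0]]
  ]
}}

```text
time_s: 7.68
ee_pos: [0.6078, 0.166, 0.1051]
tcp_rot: [0.1, 0.995, -0.003, -0.0]
ft_force: [-3.3, -12.7, 3.1]
opening: -0.0003
gripper_force: 6.6
```

Emit:
{"api": "play_rows", "payload": {
  "moves": [
    [[0, 0.003, 0, 0, 0], [0, 0.006, 0, 0, 0], [0, 0.008, 0, 0, 0]]
  ]
}}

```text
time_s: 8.05
ee_pos: [0.6079, 0.1664, 0.1051]
tcp_rot: [0.101, 0.995, -0.006, -0.001]
ft_force: [-7.0, -25.0, 7.0]
opening: 0.0
gripper_force: 12.9
```

The force rises at the stop. I'll back off, rise and clear the view.

Emit:
{"api": "play_rows", "payload": {
  "moves": [
    [[0, -0.03, 0, 0, 0], [0, -0.06, 0, 0, 0], [0, -0.06, -0.08, 0, 0], [0, -0.06, -0.16, 0, 0], [0.1, -0.06, -0.2, 0, 0], [0.2, -0.06, -0.2, 0, 0], [0.3, -0.06, -0.2, 0, 0], [0.4, -0.06, -0.2, 0, 0], [0.5, -0.06, -0.2, 0, 0], [0.6, -0.06, -0.2, 0, 0], [0.6, -0.06, -0.2, 0, 0]]
  ]
}}

```text
time_s: 9.43
ee_pos: [0.307, 0.2024, 0.2058]
tcp_rot: [0.097, 0.995, 0.001, 0.0]
ft_force: [1.2, -0.5, 0.3]
opening: 0.0002
gripper_force: 0.0
```

```bash
python3 -c "
from h import *
im=optics.read_camera('top');cv2.imwrite('pics/t2full.png',im[:,:,::-1])
a=im[120:270,210:410,::-1]
im=optics.read_camera('scene');cv2.imwrite('pics/s2full.png',im[:,:,::-1])
b=im[110:260,230:430,::-1]
cv2.imwrite('pics/b.png',np.vstack([cv2.resize(a,None,fx=3,fy=3,interpolation=cv2.INTER_CUBIC)[:, :],]))
cv2.imwrite('pics/c.png',cv2.resize(b,None,fx=3,fy=3,interpolation=cv2.INTER_CUBIC))"
```

```text
(no output)
```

View pics/b.png

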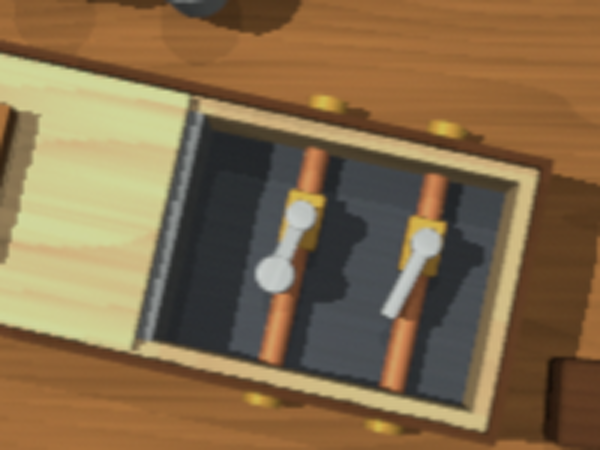

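View pics/c.png

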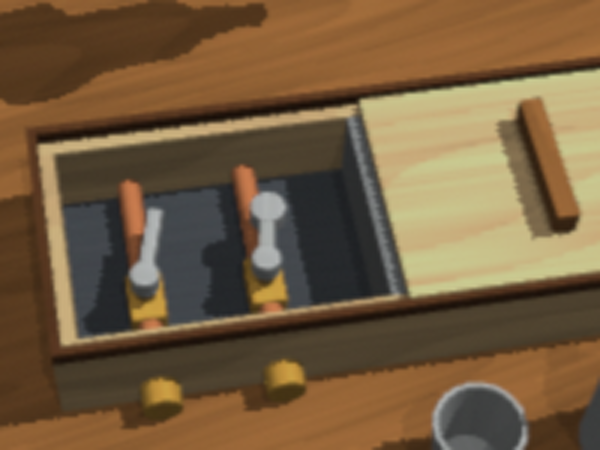

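The bay is uncovered. In the top crop the marked handle (hub (301,215), disc (275,274)) is on the +y valve, and the plain bar is on the −y valve.

```bash
python3 -c "
from h import *
t=w2b(B,ray('top',[(310.3,191.7),(301.7,211.3),(352.3,201),(340,224)],.065)).round(4)
s=w2b(B,ray('scene',[(318.7,196),(319.3,179),(278.5,202.5),(281.5,181)],.065)).round(4)
print(t,s)
for k in (t,s):
  d=k[0]-k[1]; print(np.hypot(*d[:2]), np.arctan2(-d[1],d[0]))
plan([(-.02,-.155,.2,90)])
"
```

```text
[[ 0.0286 -0.1007  0.065 ]
 [-0.0204 -0.0913  0.065 ]
 [ 0.0286 -0.201   0.065 ]
 [-0.0298 -0.1844  0.065 ]] [[ 0.0313 -0.0996  0.065 ]
 [-0.0179 -0.0896  0.065 ]
 [ 0.0345 -0.1984  0.065 ]
 [-0.0265 -0.1831  0.065 ]]
0.04989348654884723 0.18953408658734522
0.050205975739945535 0.20052054967741423
t 9.53 box pose [[-0.2998  0.0906  0.2057]] az 90.1 F [ 0.2 -0.2 -0.2]
(-0.02, -0.155, 0.2, 90) [-0.559 -0.492  0.011] 0.001
```

```bash
python3 -c "
from h import *
plan([(-.022,-.138,.16,90),(-.022,-.138,.053,90)])
"
```

```text
t 9.53 box pose [[-0.2998  0.0906  0.2057]] az 90.1 F [ 0.2 -0.2 -0.2]
(-0.022, -0.138, 0.16, 90) [-0.555 -0.458  0.091] 0.001
(-0.022, -0.138, 0.053, 90) [-0.554 -0.459  0.305] 0.001
```

Emit:
{"api": "play_rows", "payload": {
  "moves": [
    [[-0.08, -0.065, 0, 0, 0], [-0.16, -0.13, 0, 0, 0], [-0.24, -0.2, 0, 0, 0], [-0.32, -0.26, 0, 0, 0], [-0.4, -0.33, 0, 0, 0], [-0.48, -0.4, 0.03, 0, 0], [-0.555, -0.458, 0.06, 0, 0], [-0.555, -0.458, 0.09, 0, 0], [-0.555, -0.458, 0.09, 0, 0], [-0.555, -0.458, 0.12, 0, 0], [-0.555, -0.458, 0.15, 0, 0], [-0.555, -0.458, 0.18, 0, 0], [-0.555, -0.458, 0.21, 0, 0], [-0.555, -0.458, 0.24, 0, 0], [-0.555, -0.458, 0.27, 0, 0], [-0.555, -0.458, 0.29, 0, 0], [-0.555, -0.458, 0.305, 0, 0], [-0.555, -0.458, 0.305, 0, 0]]
  ]
}}

```text
time_s: 11.78
ee_pos: [0.5361, -0.077, 0.0523]
tcp_rot: [0.099, 0.995, 0.0, -0.0]
ft_force: [-0.1, -0.2, 0.3]
opening: 0.0
gripper_force: 0.0
```

```bash
python3 -c "
from h import *
L=[]
for th in [.15,.3,.45,.6,.75,.9,1.05,1.2,1.35,1.5,1.57,1.62]:
  u=np.array([-np.cos(th),np.sin(th)]);m=np.array([np.sin(th),np.cos(th)])
  c=np.array([.03,-.1])+.048*u-.030*m
  L.append((*c.round(4),.053,90-np.degrees(th).round(1)))
plan(L)
"
```

```text
t 11.78 box pose [[-0.0225 -0.1387  0.0523]] az 90.0 F [-0.1 -0.2  0.3]
(np.float64(-0.0219), np.float64(-0.1225), 0.053, np.float64(81.4)) [-0.001  0.032 -0.001] 0.072
(np.float64(-0.0247), np.float64(-0.1145), 0.053, np.float64(72.8)) [ 0.004  0.048 -0.001] 0.144
(np.float64(-0.0263), np.float64(-0.1061), 0.053, np.float64(64.2)) [ 0.008  0.065 -0.001] 0.215
(np.float64(-0.0266), np.float64(-0.0977), 0.053, np.float64(55.6)) [ 0.008  0.082 -0.001] 0.287
(np.float64(-0.0256), np.float64(-0.0892), 0.053, np.float64(47.0)) [ 0.006  0.099 -0.001] 0.359
(np.float64(-0.0233), np.float64(-0.081), 0.053, np.float64(38.4)) [ 0.002  0.115 -0.001] 0.43
(np.float64(-0.0199), np.float64(-0.0733), 0.053, np.float64(29.799999999999997)) [-0.005  0.131 -0.001] 0.502
(np.float64(-0.0154), np.float64(-0.0661), 0.053, np.float64(21.200000000000003)) [-0.014  0.145 -0.001] 0.574
(np.float64(-0.0098), np.float64(-0.0597), 0.053, np.float64(12.700000000000003)) [-0.025  0.158 -0.001] 0.644
(np.float64(-0.0033), np.float64(-0.0542), 0.053, np.float64(4.099999999999994)) [-0.038  0.169 -0.001] 0.716
(np.float64(-0.0), np.float64(-0.052), 0.053, np.float64(0.0)) [-0.045  0.173 -0.001] 0.75
(np.float64(0.0024), np.float64(-0.0506), 0.053, np.float64(-2.799999999999997)) [-0.05   0.176 -0.001] 0.774
```

Emit:
{"api": "play_rows", "payload": {
  "moves": [
    [[-0.001, 0.016, 0, 0.036, 0], [-0.001, 0.032, 0, 0.072, 0], [0.004, 0.048, 0, 0.144, 0], [0.006, 0.056, 0, 0.18, 0], [0.008, 0.065, 0, 0.215, 0], [0.008, 0.073, 0, 0.25, 0], [0.008, 0.082, 0, 0.287, 0], [0.007, 0.09, 0, 0.323, 0], [0.006, 0.099, 0, 0.359, 0], [0.004, 0.107, 0, 0.395, 0], [0.002, 0.115, 0, 0.43, 0], [-0.002, 0.123, 0, 0.466, 0], [-0.005, 0.131, 0, 0.502, 0], [-0.009, 0.138, 0, 0.538, 0], [-0.014, 0.145, 0, 0.574, 0], [-0.019, 0.152, 0, 0.61, 0], [-0.025, 0.158, 0, 0.644, 0], [-0.031, 0.164, 0, 0.68, 0], [-0.038, 0.169, 0, 0.716, 0], [-0.038, 0.169, 0, 0.716, 0]]
  ]
}}

```text
time_s: 14.28
ee_pos: [0.5718, 0.002, 0.0532]
tcp_rot: [0.75, 0.661, 0.0, 0.0]
ft_force: [-0.3, -0.9, 0.5]
opening: -0.0002
gripper_force: 0.4
```

```bash
python3 -c "
from h import *
plan([(0,-.052,.053,0),(.002,-.052,.053,0),(.004,-.052,.053,0)])
"
```

```text
t 14.28 box pose [[-0.0031 -0.0542  0.0532]] az 4.2 F [-0.3 -0.9  0.5]
(0, -0.052, 0.053, 0) [0.004 0.006 0.   ] 0.035
(0.002, -0.052, 0.053, 0) [0.004 0.01  0.   ] 0.035
(0.004, -0.052, 0.053, 0) [0.003 0.014 0.   ] 0.035
```

Emit:
{"api": "play_rows", "payload": {
  "moves": [
    [[0.003, 0.004, 0, 0.02, 0], [0.004, 0.006, 0, 0.035, 0], [0.004, 0.008, 0, 0.035, 0], [0.004, 0.008, 0, 0.035, 0]]
  ]
}}

```text
time_s: 14.78
ee_pos: [0.5759, 0.0037, 0.053]
tcp_rot: [0.774, 0.633, 0.0, -0.0]
ft_force: [-2.3, 0.6, 3.1]
opening: 0.0003
gripper_force: 1.1
```

Emit:
{"api": "play_rows", "payload": {
  "moves": [
    [[0, 0.003, 0, 0, 0], [0, 0.006, 0, 0, 0], [0, 0.006, 0, 0, 0]]
  ]
}}

```text
time_s: 15.15
ee_pos: [0.5764, 0.0037, 0.0529]
tcp_rot: [0.774, 0.633, -0.001, -0.002]
ft_force: [-11.1, 3.1, 9.1]
opening: -0.0
gripper_force: 5.9
```

The force shows the handle at its stop. I'll back off, rise and look.

Emit:
{"api": "play_rows", "payload": {
  "moves": [
    [[0, -0.02, 0, 0, 0], [0, -0.05, 0, 0, 0], [0, -0.06, 0, 0, 0], [0, -0.06, -0.08, 0, 0], [0, -0.06, -0.16, 0, 0], [0, -0.06, -0.24, 0, 0], [0, -0.06, -0.3, 0, 0], [0, -0.14, -0.3, 0, 0], [0, -0.22, -0.3, 0, 0], [0, -0.3, -0.3, 0, 0], [0, -0.38, -0.3, 0, 0], [0, -0.46, -0.3, 0, 0], [0, -0.54, -0.3, 0, 0], [0, -0.54, -0.3, 0, 0], [0, -0.54, -0.3, 0, 0]]
  ]
}}

```text
time_s: 17.02
ee_pos: [0.3148, 0.0568, 0.2031]
tcp_rot: [0.774, 0.633, 0.001, 0.001]
ft_force: [-0.7, 0.3, 0.0]
opening: 0.0003
gripper_force: 0.0
```

```bash
python3 -c "
from h import *
im=optics.read_camera('top')[40:300,110:460,::-1]
cv2.imwrite('pics/d.png',cv2.resize(im,None,fx=2.25,fy=2.25,interpolation=cv2.INTER_CUBIC))
print(proj('top',b2w(B,[[.03,-.05,.065],[.03,-.1,.065],[0,.137,.112]])), (proj('top',b2w(B,[[.03,-.05,.065],[.03,-.1,.065],[0,.137,.112]]))-[110,40])*2.25)"
```

```text
[[289.25683405 186.43284856]
 [310.12089256 191.05029326]
 [202.8384306  179.04836169]] [[403.32787662 329.47390925]
 [450.27200826 339.86315984]
 [208.88646885 312.85881381]]
```

View pics/d.png

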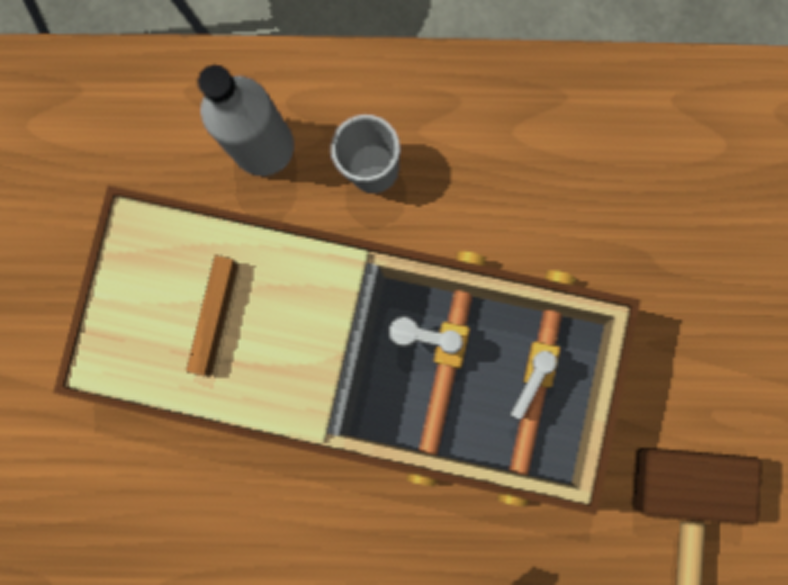

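The board is flush with the end stop. The disc is at (403,331) against a predicted shut position of (403,329), and the plain handle, flask, cup and mallet are where they were. Handing in.

```bash
python3 -c "
from rig import bot
print(bot.sign_off())"
```

```text
the job is handed in; nothing more can be done
None
```

I slid the cover board to its end stop, pushed the round-disc handle fully shut, left the plain handle, flask, cup and mallet undisturbed, moved the arm clear and handed the job in at about 17 s.

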